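Shut the beam, then raise the guard's sash to the pointer

TASK

Open up the laser guard for adjustment: first shut the beam by sliding the shutter knob on top of the laser head all the way over, away from you. Then raise the guard's sash, which is pushed up from under the lip along its lower edge, until the underside of the lip is level with the pointer on the left upright, and leave it standing there. Do not push over or shift the things lying and standing around.

Things in the scene. Friction and masses are not known exactly. Their poses are not given: they have to be found in the camera images.
- guard: The guard: aluminium-profile frame, 380 mm wide (along its y) and 0.53 m tall, fixed to the table, with a counterbalanced vertical sash; low black beam walls (150 mm) run 220 mm back from it (+x). Origin: on the table, in the middle of the frame, in the plane of the sash. Its x points away from the operator's side, through the sash; z up. The uprights are 40 x 40 mm at y = +-170 mm; a 60 mm tall, 40 mm deep sill runs between them. It may stand turned a little.
- lip (a point): Lift lip of the sash: middle of the underside of its front edge. The lip is an aluminium ledge along the sash's lower edge, 260 mm long (along y, +-130 mm), 8 mm thick at its rounded front edge, which stands 46 mm in front (-x) of the pane's plane and 26 mm in front of the frame; this point is 42 mm in front of that plane. The underside is free from below (table 85 to 115 mm beneath at the start) and in front of the sill. Same axes as the guard. It rises with the sash.
- sash (a joint): Height of the sash above its lowest position, 0 to 0.20 m. The sash (about 0.9 kg, carried by spring balances) stays where it is left; it takes about 3 to 6 N to move it up or down.
- pointer_tip (a point): Tip of the steel height pointer: it sits on a black clamp block (20 mm tall, centred on the tip's height; 36 mm wide, its middle 34 mm to the left of the tip, standing 26 mm out with a thumbscrew 12 mm more) on the front of the left (+y) upright, and points sideways (-y) at the end of the lip. It marks where the underside of the lip should stand, 165 to 250 mm above the table. Fixed.
- laser: Laser head: finned aluminium box on black feet, 104 mm wide (x), about 0.32 m long, 135 mm tall, fixed to the right (-y) of the guard, beam along its +y into the guard's side port. Origin: on the table under the middle of the shutter block, which is black, 70 mm (x) x 36 mm (y), top at 135 mm, on the head's aperture end. Same yaw as the guard.
- shutter_knob (a point): Top centre of the shutter knob: dark upright knob 16 mm across, 33 mm from its steel carriage's underside (block top) to its top, on top of the shutter block. The carriage plate beneath it is 3 mm thick; the knob's wide part begins 9 mm above the block. It slides along the head's x. Same axes as the head.
- shutter (a joint): Travel of the beam shutter, 0 (open, knob nearest the robot's side) to 0.024 m (shut, knob pushed away along the head's +x, blade across the aperture). It stops hard at both ends, needs about 2 N and stays where it is left.
- mirror_mount: Bystander, loose: square black mirror mount (50 x 50 mm) on a 25 mm steel pedestal post, 125 mm tall, 0.32 kg. Origin: centre of its underside.
- lens_mount: Bystander, loose: round black lens mount (46 mm across) on a 25 mm steel pedestal post, about 120 mm tall, 0.3 kg. Origin: centre of its underside.
- spare_post: Bystander, loose: bare steel pedestal post, 25 mm across (38 mm foot), 100 mm tall, 0.28 kg. Origin: centre of its underside.
- lens_tube: Bystander, loose: short black lens tube standing on end, 31 mm across, 50 mm tall. Origin: centre of its underside.
- optic_box: Bystander, loose: clear box with an optic in it, 75 x 75 x 30 mm (its white inlay makes it 37 mm tall). Origin: centre of its underside.
- power_meter: Bystander, loose: grey hand-held power meter lying flat, 120 x 70 x 30 mm, long side along its x. Origin: centre of its underside.
- goggles: Bystander, loose: white safety goggles, 140 mm wide (along y) and 44 mm tall, temples stretching 125 mm along +x. Origin: centre of its underside at the eyepieces.
- driver: Bystander, loose: screwdriver, 170 mm long, lying flat along its x, handle to -x.

How it is judged:
By the outcome, as a careful person would: the job done as asked, in the order asked, and still so for the second after the job is handed in, with the robot touching nothing.
It also fails if it takes over 48 s, if anything falls off the work surface, if the arm or the gripper's body presses on something with over 40 N, if the wrist force passes 120 N, or if a joint passes its speed limit or range.

ROBOT

A 6-joint arm with a two-finger parallel gripper is mounted at the origin on the work surface. World frame = base frame: x ahead of the robot, y to its left, z up, the work surface at z = 0. Lengths are in m, angles in rad, forces in N, time in s.
With the tool pointing down it reaches from about 0.35 to 0.975 m from the base axis. Payload 4.9 kg.
Tool frame: the origin (TCP) lies at the very end of the fingers, on their centre line; the grasp point (between the pads) lies 19 mm behind it; x points along the fingers, y is the direction in which the jaws open and shut, and the axes are right-handed (so a half turn about x gives the same grasp; the last joint's range is limited). The gripper opens to 85 mm and grips with 20 to 120 N. Pads are 22 mm wide; open, the fingers measure 114 mm over their backs; the gripper's body (76 mm by 85 mm) begins 54 mm behind the grasp point. The pads swing forward as they close: fully open they stand 13 mm farther back than shut.
Start: joints at [1.136, 0.053, 1.613, -0, 1.476, -0.119], TCP at [0.194, 0.594, 0.231] pointing down, gripper open.
Joint ranges: [-3.01, 3.01], [-1.01, 2.22], [0.06, 2.58], [-1.02, 4.17], [0.09, 2.62], [-3.14, 3.14]. Speed limits (rad/s): [2.57, 2.57, 3.14, 3.14, 3.14, 3.14].

INTERFACE

Orientations are given as a unit quaternion [w, x, y, z].
In Python, from plant import manip gives the robot as it stands.
- The arm moves only by the tool play_rows, never from a script. Its argument "plan" is a list of rows, each a list of 5 numbers: the shift along the tool's x, y, z in mm, then the turn about the tool's x in rad, then the closure, from -1 (fully open) to 1 (shut). A call has 1 to 8 rows; each row is the pose to reach, as a shift and turn from the pose commanded when the call began, along the tool's axes at that moment; what a row does not reach only later rows make up. A row lasts 1/8 s, in which the tool goes at most 62.5 mm and 10.7 degrees, less where a joint would pass 70% of its speed; a pose out of reach is approached as far as the arm can. A call with a gripper value outside its range is refused whole. The fingers move at their own pace and stop on an object; the grip force is fixed at half the most. Time passes only in rows, so rows that repeat a pose let the fingers close. It gives the time, the measured TCP pose, the force and the opening at its end, in the units of the state.
- manip.state(): the state, without advancing time (a new reading comes with each control period).
- manip.grab_frame(name): name is "scene" or "top"; returns a dict with "img" (384x512x3 uint8, red, green, blue), "range_z" (384x512 float32, m along the optical axis (not along the pixel's ray), 0 where there is no reading), "fx", "fy", "cx", "cy" (pixels), "origin" and "rotation" of the camera in the world. Camera axes: x right, y up, looking along -z (the intrinsics and any distortion apply to the point x, -y, -z); pixel columns grow to the right and rows downward; lengths in m; the calibration is good to about 2 mm. A picture is of the moment at which its call begins.
- manip.job_done(): hands the job in, once; it reports no verdict.
The state is a dict: "time": time; "joint_pos": joint angles; "joint_vel": joint speeds; "joint_efforts": joint torques, N m; "tool_pos": TCP position; "tool_rot": TCP orientation; "contact_force": force on the tool from outside, world axes, zero at the start; "ft_torque": the same for the moment, N m; "gripper_width": opening from 0.0 (shut) to 1.0 (fully open).
Only numpy, scipy, OpenCV 4.12 (cv2) and the standard library are available. Lean on these libraries where they do the work, as an engineer would, in place of code of your own. Each camera call takes 0.05 s, during which the arm holds its last target. There are 200 camera calls.

## Working session

There is one attempt and no reset: what is moved stays moved. The work goes in short steps, Python scripts to look and compute and a tool call to move; the robot and the scene stay as the last step left them, time stands still between calls to the robot, and variables do not carry over. Pictures are saved under pics/ and viewed, about 8 in all and at most 12, crops included, and the job is handed in when it is done.

Besides the shell and the picture viewer there is one more tool, called after "Call:" as name(argument=value, ...), one argument or row to a line, values as JSON. play_rows: Moves the arm, as the interface text tells. Its arguments: {"type":"object","properties":{"plan":{"type":"array"}},"required":["plan"]}

```bash
mkdir -p pics; cat > h.py <<'E'
from plant import manip
import numpy as np, cv2
def grab(n):
    f=manip.grab_frame(n); np.savez(f'pics/{n}.npz',**f); return f
def pts(f):
    z=np.asarray(f['range_z']);h,w=z.shape
    u,v=np.meshgrid(np.arange(w),np.arange(h))
    c=np.stack([(u-f['cx'])/f['fx']*z,-(v-f['cy'])/f['fy']*z,-z],-1)
    return c@np.asarray(f['rotation']).T+np.asarray(f['origin'])
def ray(f,u,v):
    d=np.array([(u-f['cx'])/f['fx'],-(v-f['cy'])/f['fy'],-1.]);return np.asarray(f['origin']),np.asarray(f['rotation'])@d
def onz(f,u,v,z):
    o,d=ray(f,u,v);return o+d*(z-o[2])/d[2]
E
python3 - <<'E'
from h import *
for n in('scene','top'):
    f=grab(n);print(n,f.keys(),f['fx'],f['cx'],f['cy'],f['origin'],np.round(f['rotation'],3).tolist())
    cv2.imwrite(f'pics/{n}1.png',cv2.resize(f['img'][:,:,::-1],(800,600),interpolation=cv2.INTER_CUBIC))
print(manip.state())
E
```

```text
scene dict_keys(['img', 'range_z', 'fx', 'fy', 'cx', 'cy', 'origin', 'rotation']) 448.87903045112324 254.6779404558421 178.28670026247937 [0.12738643 0.69305114 1.19036274] [-0.22, -0.081, 0.303, 0.924]
top dict_keys(['img', 'range_z', 'fx', 'fy', 'cx', 'cy', 'origin', 'rotation']) 395.927381554825 262.15361784927694 187.75313463065632 [0.32388267 0.01810028 1.41148089] [-0.698, -0.045, 0.046, 0.713]
{'time': 0.1, 'joint_pos': array([ 1.13601278e+00,  5.32644512e-02,  1.61416405e+00, -1.22387934e-07,
        1.47601503e+00, -1.19005923e-01]), 'joint_vel': array([ 0.00095551, -0.00208873, -0.00079936,  0.00042501, -0.00087105,
       -0.0008119 ]), 'joint_efforts': array([ 3.13040482e-04, -3.94905603e+01, -3.71361780e+01, -1.29383898e-04,
        3.93668481e-03,  8.91059301e-06]), 'tool_pos': array([0.19385846, 0.5935748 , 0.23019794]), 'tool_rot': array([ 0.69813224,  0.11055145,  0.69848994, -0.11181038]), 'contact_force': array([-0.09843814,  0.06895348, -0.72438673]), 'ft_torque': array([-0.03636486, -0.03553971, -0.04823499]), 'gripper_width': 1.00220888760904}
```

```bash
sed -i "s/np.asarray(f\['rotation'\])/RM(f)/g" h.py; cat >> h.py <<'E'
from scipy.spatial.transform import Rotation as Ro
def RM(f): return Ro.from_quat(np.asarray(f['rotation']),scalar_first=True).as_matrix()
def ld(n): 
    d=np.load(f'pics/{n}.npz');return {k:d[k] for k in d}
E
```

```text
(no output)
```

View pics/scene1.png

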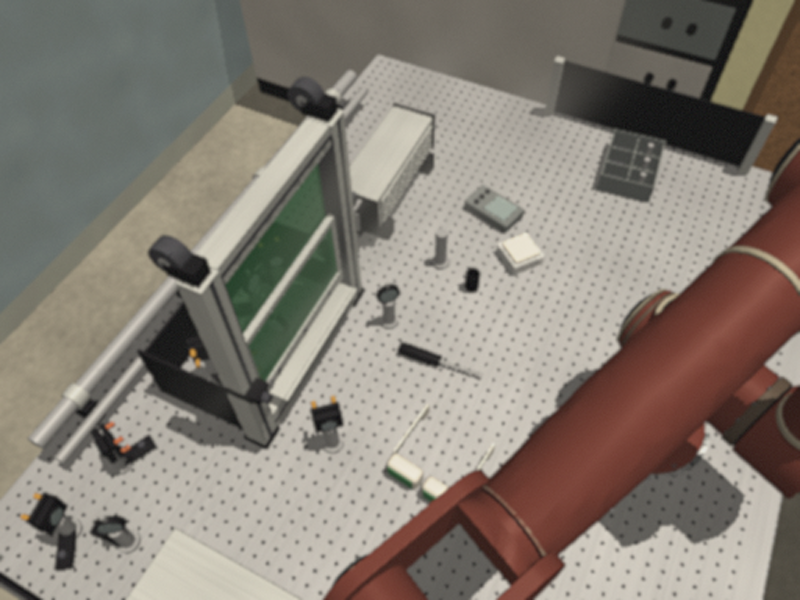

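View pics/top1.png

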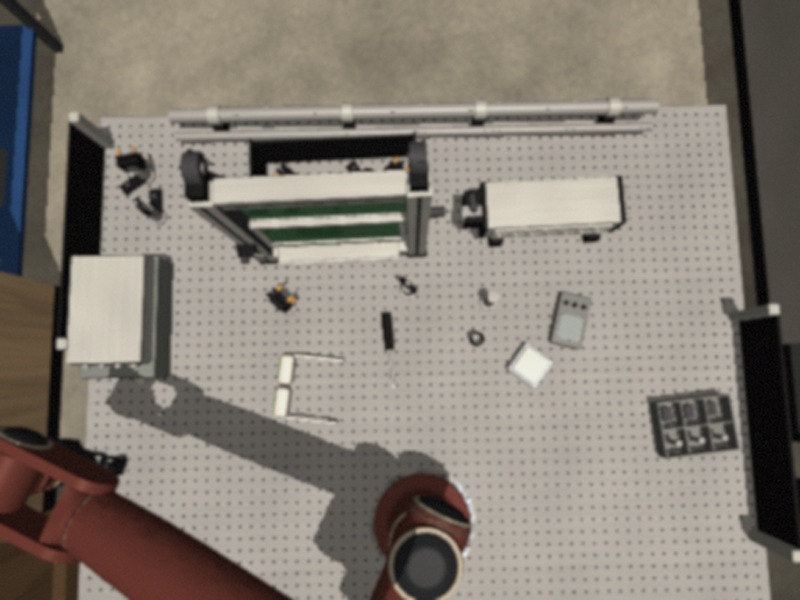

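```bash
python3 - <<'E'
from h import *
np.set_printoptions(precision=3,suppress=True,linewidth=170)
t=ld('top');P=pts(t)
def at(P,l):
    for (u,v) in l: print((u,v),P[int(v*.64),int(u*.64)])
print('top');at(P,[(340,252),(340,222),(300,190),(220,190),(390,190),(425,240),(270,260),(470,210),(455,210),(550,200),(246,252),(284,296),(406,284),(488,297),(476,338),(530,362),(570,320),(388,330),(285,385)])
print('lens column'); 
for v in range(150,176,2): print(v,P[v,217],t['img'][v,217])
s=ld('scene');S=pts(s)
print('scene');at(S,[(290,278),(310,350),(210,290),(345,150),(340,190),(262,392),(368,212),(345,290),(270,385),(325,415),(388,293),(441,235),(200,330)])
# shutter crop
a=cv2.resize(t['img'][100:190,130:330,::-1],(800,360),interpolation=cv2.INTER_CUBIC)
b=cv2.resize(s['img'][120:290,130:290,::-1],None,fx=3.3,fy=3.3,interpolation=cv2.INTER_CUBIC)
cv2.imwrite('pics/c1.png',a);cv2.imwrite('pics/c2.png',b)
E
```

```text
top
(340, 252) [0.589 0.165 0.103]
(340, 222) [0.61  0.144 0.279]
(300, 190) [0.612 0.182 0.483]
(220, 190) [0.615 0.309 0.479]
(390, 190) [0.609 0.044 0.483]
(425, 240) [ 0.599 -0.019  0.166]
(270, 260) [0.59  0.333 0.026]
(470, 210) [ 0.666 -0.114  0.14 ]
(455, 210) [ 0.704 -0.095  0.002]
(550, 200) [ 0.684 -0.287  0.137]
(246, 252) [0.571 0.338 0.21 ]
(284, 296) [0.493 0.28  0.126]
(406, 284) [0.515 0.025 0.121]
(488, 297) [ 0.485 -0.152  0.096]
(476, 338) [ 0.404 -0.133 -0.001]
(530, 362) [ 0.348 -0.248  0.034]
(570, 320) [ 0.44  -0.342  0.027]
(388, 330) [0.424 0.066 0.025]
(285, 385) [0.307 0.3   0.004]
lens column
150 [0.612 0.157 0.165] [35 57 38]
152 [0.612 0.161 0.136] [80 92 75]
154 [0.609 0.162 0.12 ] [144 143 131]
156 [0.606 0.165 0.101] [154 148 138]
158 [0.599 0.165 0.101] [207 199 185]
160 [0.593 0.165 0.098] [213 207 191]
162 [0.585 0.164 0.107] [213 206 191]
164 [0.579 0.165 0.099] [209 203 189]
166 [0.572 0.165 0.101] [206 200 186]
168 [0.583 0.176 0.005] [175 169 158]
170 [0.576 0.176 0.001] [156 150 142]
172 [0.569 0.176 0.002] [171 164 156]
174 [0.562 0.176 0.   ] [175 168 159]
scene
(290, 278) [0.609 0.174 0.278]
(310, 350) [0.58  0.197 0.102]
(210, 290) [0.589 0.344 0.469]
(345, 150) [ 0.6   -0.011  0.404]
(340, 190) [0.599 0.017 0.34 ]
(262, 392) [0.566 0.342 0.207]
(368, 212) [ 0.642 -0.134  0.114]
(345, 290) [0.593 0.051 0.099]
(270, 385) [0.563 0.326 0.204]
(325, 415) [0.483 0.301 0.125]
(388, 293) [0.511 0.025 0.108]
(441, 235) [ 0.485 -0.156  0.098]
(200, 330) [0.619 0.362 0.376]
```

View pics/c1.png

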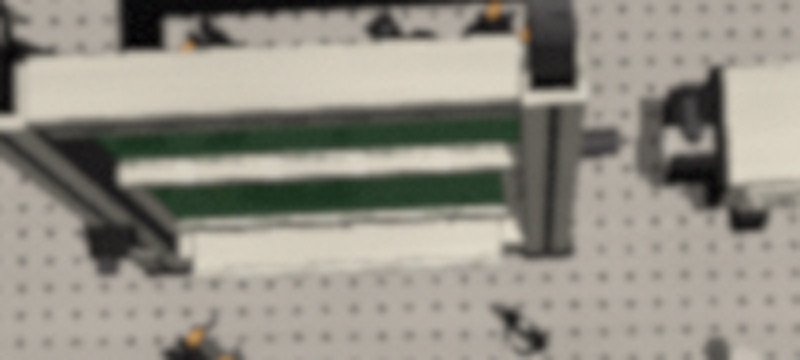

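View pics/c2.png

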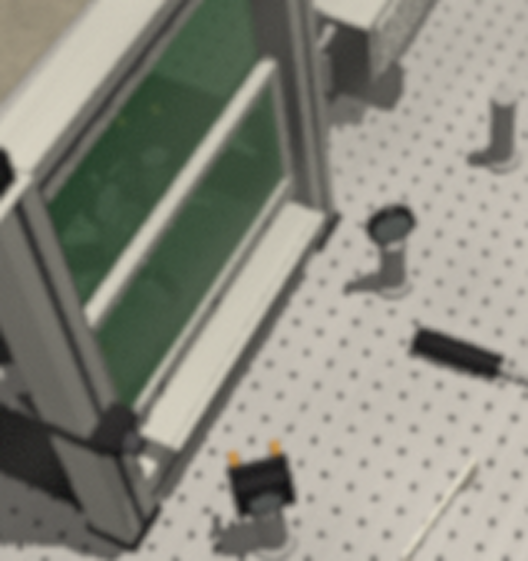

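```bash
python3 - <<'E'
from h import *
np.set_printoptions(precision=4,suppress=True,linewidth=170)
t=ld('top');P=pts(t);s=ld('scene');S=pts(s)
def fit(A,n):
    c=A.mean(0);v=np.linalg.svd(A[:,:2]-c[:2])[2][0];print(n,len(A),c,'dir deg',np.degrees(np.arctan2(v[0],-v[1])*1) )
# lip front edge in the top view: last row bright with z~.1
E=[]
for u in range(185,255):
    col=P[:,u,:];m=(abs(col[:,2]-.1)<.015)&(col[:,0]>.53)&(col[:,0]<.64)
    r=np.where(m)[0]
    if len(r)>6:E.append(col[r[-1]]); 
E=np.array(E);fit(E[5:-5],'lip front edge');print(E[::10])
m=(abs(P[...,2]-.1)<.008)&(P[...,0]>.56)&(P[...,0]<.6)&(P[...,1]>0.04)&(P[...,1]<.28);print('lip top z',np.median(P[m][:,2]))
m=(abs(S[...,2]-.1)<.008)&(S[...,0]>.56)&(S[...,0]<.6)&(S[...,1]>0.04)&(S[...,1]<.28);A=S[m];print('lip top z scene',len(A),np.median(A[:,2]),A.min(0),A.max(0))
for n,Q in(('top',P),('scene',S)):
    m=(Q[...,2]>.44)&(Q[...,2]<.5)&(Q[...,0]>.56)&(Q[...,0]<.7)&(abs(Q[...,1]-.18)<.14);fit(Q[m],n+' crossbeam')
    m=(Q[...,2]>.11)&(Q[...,2]<.4)&(Q[...,0]>.58)&(Q[...,0]<.66)&(abs(Q[...,1]-.18)<.1);fit(Q[m],n+' pane')
    m=(Q[...,2]>.125)&(Q[...,2]<.15)&(Q[...,0]>.6)&(Q[...,0]<.75)&(Q[...,1]<-.16)&(Q[...,1]>-.44);A=Q[m]
    print(n,'head top',len(A),np.median(A[:,2]),np.percentile(A,[1,99],axis=0).ravel())
    if len(A):fit(A,'head')
print('knob px->',onz(t,302.5,130,.168),onz(t,302.5,129,.168))
for v in range(118,146,2): print(v,[f'{P[v,u,0]:.3f},{P[v,u,1]:.3f},{P[v,u,2]:.3f}/{t["img"][v,u].mean():.0f}' for u in range(290,314,3)])
# pointer block: dark, around (0.565,.335,.2)
for n,Q,f in(('top',P,t),('scene',S,s)):
    m=(f['img'].max(-1)<75)&(Q[...,0]>.52)&(Q[...,0]<.585)&(Q[...,1]>.29)&(Q[...,1]<.39)&(Q[...,2]>.15)&(Q[...,2]<.3)
    A=Q[m];v,u=np.where(m);print(n,'block',len(A),np.percentile(A,[2,50,98],axis=0).ravel(),u.min(),u.max(),v.min(),v.max())
R=Ro.from_quat(manip.state()['tool_rot'],scalar_first=True).as_matrix();print(R)
b=cv2.resize(s['img'][225:300,120:230,::-1],None,fx=7,fy=7,interpolation=cv2.INTER_CUBIC);cv2.imwrite('pics/c3.png',b)
E
```

```text
lip front edge 60 [0.5698 0.1563 0.1016] dir deg 1.6825254953484052
[[0.5675 0.2724 0.1008]
 [0.5673 0.2392 0.098 ]
 [0.5693 0.205  0.1021]
 [0.5689 0.1716 0.1004]
 [0.5715 0.1379 0.1008]
 [0.5714 0.1045 0.0979]
 [0.5731 0.0705 0.1032]]
lip top z 0.10103198021984028
lip top z scene 821 0.10079498448460367 [0.5635 0.0419 0.0939] [0.6    0.28   0.1078]
top crossbeam 2301 [0.6129 0.1806 0.4765] dir deg -178.25188259721153
top pane 1643 [0.6171 0.1797 0.2388] dir deg -178.46960757357942
top head top 2591 0.13605199420249003 [ 0.6279 -0.4373  0.1262  0.7338 -0.1629  0.1424]
head 2591 [ 0.6795 -0.3005  0.1358] dir deg -178.05936234250083
scene crossbeam 2670 [0.6091 0.1888 0.4731] dir deg -178.1078722966215
scene pane 4027 [0.6186 0.1846 0.2636] dir deg -178.3579694531153
scene head top 1703 0.13514196693859737 [ 0.6277 -0.4358  0.1262  0.7305 -0.1644  0.1409]
head 1703 [ 0.6763 -0.2976  0.135 ] dir deg -176.36326457590096
knob px-> [ 0.6718 -0.1194  0.168 ] [ 0.6751 -0.1195  0.168 ]
118 ['0.764,-0.093,0.002/169', '0.766,-0.105,-0.004/170', '0.763,-0.115,0.005/171', '0.765,-0.127,-0.001/16
[... 2396 characters left out ...]
50,0.138/91']
142 ['0.674,-0.091,0.004/97', '0.675,-0.102,-0.002/73', '0.642,-0.101,0.131/61', '0.642,-0.111,0.128/21', '0.642,-0.121,0.130/24', '0.643,-0.131,0.125/22', '0.645,-0.142,0.116/22', '0.639,-0.149,0.138/86']
144 ['0.668,-0.091,-0.003/136', '0.668,-0.102,-0.005/89', '0.665,-0.112,0.008/49', '0.641,-0.113,0.105/19', '0.643,-0.124,0.096/12', '0.642,-0.134,0.099/16', '0.639,-0.142,0.112/13', '0.632,-0.149,0.139/84']
top block 96 [0.5562 0.32   0.1941 0.5743 0.338  0.2069 0.5846 0.354  0.2125] 152 164 157 167
scene block 184 [0.5507 0.3267 0.1914 0.5709 0.348  0.2066 0.5846 0.3625 0.2111] 156 173 242 259
[[-0.0008  0.3106  0.9506]
 [-0.0017  0.9506 -0.3106]
 [-1.     -0.0018 -0.0002]]
```

View pics/c3.png

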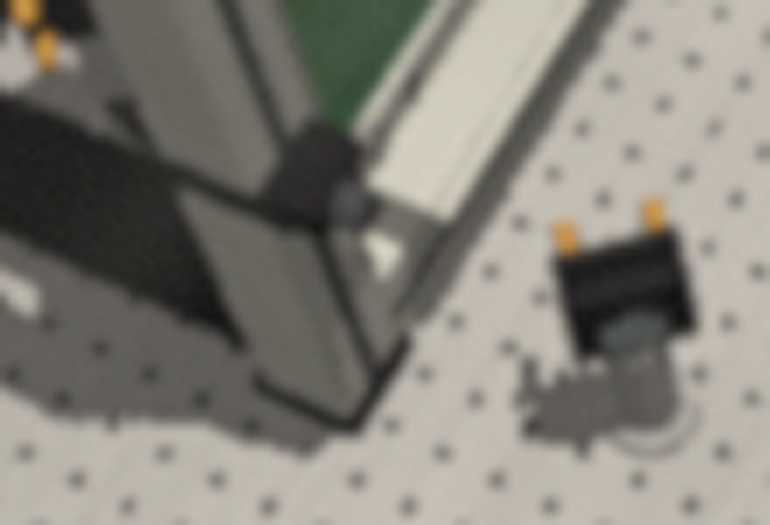

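Call:
play_rows(
  plan=[
    [-20,-323,280,-0.345,-1],
    [-20,-323,280,-0.345,-1],
    [-20,-323,280,-0.345,-1],
    [-20,-323,280,-0.345,-1],
    [-20,-323,280,-0.345,-1],
    [-20,-323,280,-0.345,-1],
    [-20,-323,280,-0.345,-1],
    [-20,-323,280,-0.345,-1],
  ],
)

```text
time: 1.1
tool_pos: [0.3609, 0.1974, 0.2512]
tool_rot: [0.707, -0.008, 0.707, 0.008]
contact_force: [-0.7, 0.7, -0.6]
gripper_width: 1.0
```

```bash
python3 - <<'E'
from h import *
np.set_printoptions(precision=3,suppress=True,linewidth=170)
s=grab('scene');S=pts(s);p=manip.state()['tool_pos']
cv2.imwrite('pics/g1.png',cv2.resize(s['img'][60:384,150:512,::-1],None,fx=1.8,fy=1.8,interpolation=cv2.INTER_CUBIC))
D=S-p
for z in np.arange(0.0,.16,.01):
    m=(abs(D[...,2]-z)<.005)&(abs(D[...,0])<.1)&(abs(D[...,1])<.1)
    A=D[m]
    if len(A)>5: print(f'{z:.2f}',len(A),np.percentile(A[:,:2],[3,97],axis=0).ravel())
E
```

```text
0.02 17 [-0.01  -0.044  0.002  0.054]
0.03 12 [-0.011 -0.045 -0.005  0.056]
0.04 6 [-0.011  0.045 -0.007  0.054]
0.06 22 [-0.013  0.039  0.003  0.074]
0.07 58 [-0.012  0.032  0.011  0.074]
0.08 60 [-0.016  0.026  0.011  0.073]
0.09 64 [-0.016  0.023  0.017  0.072]
0.10 71 [-0.018  0.013  0.018  0.07 ]
0.11 99 [-0.013  0.018  0.011  0.07 ]
0.12 86 [-0.011  0.034  0.01   0.066]
0.13 43 [-0.031  0.017  0.019  0.038]
0.14 85 [-0.036  0.     0.024  0.037]
0.15 88 [-0.035  0.001  0.027  0.037]
```

View pics/g1.png

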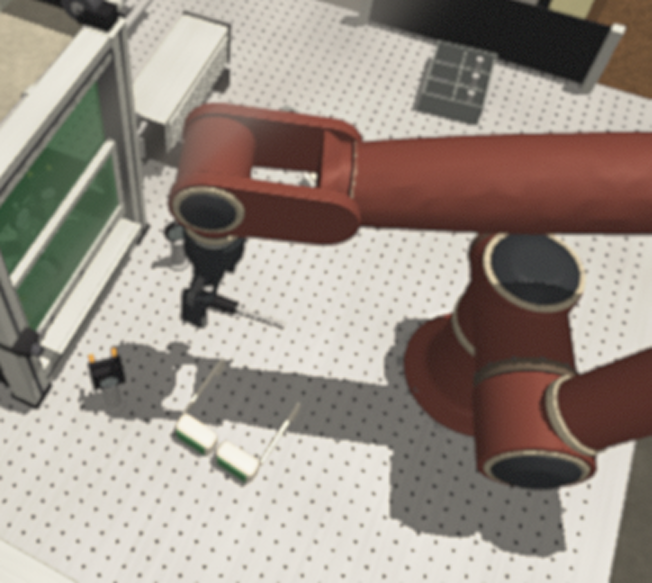

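Call:
play_rows(
  plan=[
    [0,-369,32,0,-1],
    [0,-369,32,0,-1],
    [0,-369,32,0,-1],
    [0,-369,32,0,-1],
    [0,-369,32,0,-1],
    [0,-369,32,0,-1],
    [0,-374,150,0,-1],
    [0,-374,246,0,-1],
  ],
)

```text
time: 2.15
tool_pos: [0.5296, -0.1678, 0.2509]
tool_rot: [0.707, -0.01, 0.707, 0.01]
contact_force: [-0.7, 0.1, 0.5]
gripper_width: 1.0
```

Call:
play_rows(
  plan=[
    [0,0,97,0,-1],
    [0,0,97,0,-1],
    [60,0,97,0,-1],
    [100,0,97,0,-1],
    [100,0,97,0,-1],
  ],
)

```text
time: 2.78
tool_pos: [0.6223, -0.1617, 0.1456]
tool_rot: [0.704, -0.01, 0.71, 0.013]
contact_force: [-0.1, 0.2, 0.5]
gripper_width: 0.998
```

Call:
play_rows(
  plan=[
    [5,-8,0,0,-1],
    [10,-8,0,0,-1],
    [10,-8,0,0,-1],
  ],
)

```text
time: 3.15
tool_pos: [0.6254, -0.1733, 0.1426]
tool_rot: [0.708, -0.01, 0.706, 0.01]
contact_force: [0.7, 0.2, -0.4]
gripper_width: 1.001
```

Call:
play_rows(
  plan=[
    [5,0,0,0,-1],
    [5,0,8,0,-1],
    [5,0,16,0,-1],
    [5,0,22,0,-1],
    [5,0,28,0,-1],
    [5,0,34,0,-1],
    [5,0,38,0,-1],
    [5,0,38,0,-1],
  ],
)

```text
time: 4.15
tool_pos: [0.6633, -0.1718, 0.1363]
tool_rot: [0.707, -0.01, 0.707, 0.01]
contact_force: [0.1, 0.1, 0.4]
gripper_width: 0.998
```

Call:
play_rows(
  plan=[
    [0,0,3,0,-1],
    [0,0,6,0,-1],
    [0,0,8,0,-1],
    [0,0,8,0,-1],
  ],
)

```text
time: 4.65
tool_pos: [0.6705, -0.1716, 0.1362]
tool_rot: [0.707, -0.01, 0.707, 0.01]
contact_force: [-3.7, -0.5, 1.8]
gripper_width: 1.0
```

```bash
python3 - <<'E'
from h import *
np.set_printoptions(precision=3,suppress=True,linewidth=170)
s=grab('scene');t=grab('top');print(manip.state()['contact_force'])
a=cv2.resize(t['img'][95:165,270:350,::-1],None,fx=5,fy=5,interpolation=cv2.INTER_CUBIC)
b=cv2.resize(s['img'][60:160,190:270,::-1],None,fx=4.375*0.8,fy=3.5,interpolation=cv2.INTER_CUBIC)
cv2.imwrite('pics/k1.png',np.hstack([a,b[:350,:]]))
E
```

```text
[-5.08   0.377  1.539]
```

View pics/k1.png

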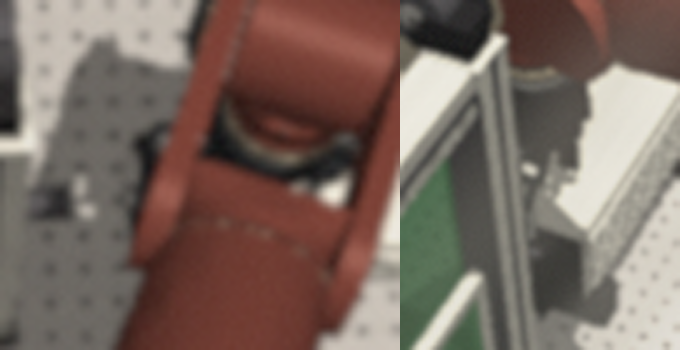

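Call:
play_rows(
  plan=[
    [0,0,3,0,-1],
    [0,0,3,0,-1],
    [0,0,5,0,-1],
    [0,0,5,0,-1],
  ],
)

```text
time: 5.25
tool_pos: [0.671, -0.1716, 0.136]
tool_rot: [0.702, -0.011, 0.712, 0.011]
contact_force: [-21.5, -0.7, 10.4]
gripper_width: 1.003
```

Call:
play_rows(
  plan=[
    [0,0,-50,0,-1],
    [-20,0,-60,0,-1],
    [-80,0,-80,0,-1],
    [-110,0,-140,0,-1],
    [-110,0,-200,0,-1],
    [-110,0,-260,0,-1],
    [-110,0,-270,0,-1],
    [-110,0,-270,0,-1],
  ],
)

```text
time: 6.25
tool_pos: [0.4065, -0.1797, 0.247]
tool_rot: [0.708, -0.01, 0.706, 0.01]
contact_force: [0.5, 0.8, 0.3]
gripper_width: 1.001
```

Call:
play_rows(
  plan=[
    [0,60,-10,0.18,-1],
    [0,120,-10,0.36,-1],
    [0,180,-10,0.54,-1],
    [0,240,-10,0.72,-1],
    [0,300,0,0.9,-1],
    [0,335,10,1.08,-1],
    [0,335,20,1.26,-1],
    [0,335,20,1.44,-1],
  ],
)

```text
time: 7.25
tool_pos: [0.4178, 0.159, 0.2464]
tool_rot: [0.567, 0.422, 0.568, -0.421]
contact_force: [-0.3, -0.8, 0.2]
gripper_width: 1.003
```

```bash
python3 - <<'E'
from h import *
np.set_printoptions(precision=3,suppress=True,linewidth=170)
t=grab('top');P=pts(t);st=manip.state();print(st['tool_pos'],st['joint_pos'])
A=P[118:142,290:314];m=(A[...,2]>.155)&(A[...,2]<.19);print(m.sum(),A[m].mean(0),A[m])
c=P[140:150,280:300];print()
a=cv2.resize(t['img'][105:155,275:325,::-1],None,fx=8,fy=8,interpolation=cv2.INTER_CUBIC);cv2.imwrite('pics/k2.png',a)
E
```

```text
[0.418 0.158 0.246] [ 0.195 -0.406  1.99   0.001  1.557 -0.093]
23 [ 0.687 -0.122  0.168] [[ 0.694 -0.118  0.172]
 [ 0.696 -0.122  0.165]
 [ 0.695 -0.125  0.169]
 [ 0.691 -0.118  0.172]
 [ 0.692 -0.122  0.169]
 [ 0.691 -0.125  0.169]
 [ 0.69  -0.128  0.172]
 [ 0.688 -0.115  0.169]
 [ 0.687 -0.118  0.173]
 [ 0.688 -0.121  0.169]
 [ 0.688 -0.125  0.169]
 [ 0.689 -0.128  0.165]
 [ 0.686 -0.115  0.166]
 [ 0.685 -0.118  0.169]
 [ 0.683 -0.121  0.177]
 [ 0.683 -0.124  0.173]
 [ 0.685 -0.128  0.169]
 [ 0.685 -0.116  0.156]
 [ 0.684 -0.119  0.162]
 [ 0.683 -0.122  0.165]
 [ 0.682 -0.125  0.168]
 [ 0.684 -0.129  0.159]
 [ 0.681 -0.122  0.158]]
```

Call:
play_rows(
  plan=[
    [0,60,16,0.18,-1],
    [40,74,20,0.265,-1],
    [100,74,20,0.265,-1],
    [150,74,20,0.265,-1],
    [184,74,20,0.265,-1],
    [184,74,20,0.265,-1],
    [184,74,20,0.265,-1],
  ],
)

```text
time: 8.18
tool_pos: [0.4945, 0.159, 0.0638]
tool_rot: [0.508, 0.493, 0.507, -0.491]
contact_force: [0.5, -0.9, -0.3]
gripper_width: 1.004
```

Call:
play_rows(
  plan=[
    [0,6,0,0,-1],
    [0,12,0,0,-1],
    [0,18,0,0,-1],
    [0,18,0,0,-1],
  ],
)

```text
time: 8.68
tool_pos: [0.5104, 0.1591, 0.0626]
tool_rot: [0.507, 0.492, 0.508, -0.493]
contact_force: [-5.5, -0.5, 2.5]
gripper_width: 1.001
```

Call:
play_rows(
  plan=[
    [0,3,0,0,-1],
    [0,6,0,0,-1],
    [0,6,0,0,-1],
    [-3,6,0,0,-1],
    [-6,6,0,0,-1],
    [-6,6,0,0,-1],
  ],
)

```text
time: 9.43
tool_pos: [0.5101, 0.159, 0.0644]
tool_rot: [0.503, 0.488, 0.511, -0.497]
contact_force: [-14.1, 0.3, -2.0]
gripper_width: 0.998
```

Call:
play_rows(
  plan=[
    [0,4,0,0,-1],
    [-3,6,0,0,-1],
    [-6,6,0,0,-1],
    [-9,6,0,0,-1],
    [-12,6,0,0,-1],
    [-12,6,0,0,-1],
  ],
)

```text
time: 10.18
tool_pos: [0.5099, 0.1589, 0.0727]
tool_rot: [0.5, 0.484, 0.515, -0.501]
contact_force: [-28.1, 1.2, -0.9]
gripper_width: 0.998
```

```bash
cat >> h.py <<'E'
def lipz(show=True):
    s=grab('scene');S=pts(s)
    # top face of lip: points with x in front of the pane, left/right parts
    out=[]
    for a,b in((.05,.11),(.2,.28)):
        m=(S[...,2]>.08)&(S[...,2]<.26)&(S[...,0]>.572)&(S[...,0]<.597)&(S[...,1]>a)&(S[...,1]<b)&(s['img'].min(-1)>150)
        out.append((m.sum(),np.median(S[m][:,2]) if m.any() else None))
    st=manip.state();print('lip top z',out,st['tool_pos'],st['contact_force'],st['time'],st['gripper_width']);return s,S
E
python3 -c "
from h import *
lipz()"
```

```text
lip top z [(np.int64(0), None), (np.int64(89), np.float64(0.10764113945406528))] [0.50986165 0.15890893 0.07275062] [-27.65058223  -0.04364354  -1.16189207] 10.225 0.9986598446201119
```

Call:
play_rows(
  plan=[
    [-6,0,0,0,-1],
    [-12,0,0,0,-1],
    [-18,0,0,0,-1],
    [-24,0,0,0,-1],
    [-30,0,0,0,-1],
    [-36,0,0,0,-1],
    [-42,0,0,0,-1],
    [-42,0,0,0,-1],
  ],
)

```text
time: 11.22
tool_pos: [0.5099, 0.1589, 0.1149]
tool_rot: [0.5, 0.483, 0.516, -0.501]
contact_force: [-31.8, -0.6, 1.7]
gripper_width: 0.998
```

```bash
python3 -c "
from h import *
lipz()"
```

```text
lip top z [(np.int64(0), None), (np.int64(88), np.float64(0.14987881276647463))] [0.50989441 0.1589143  0.11493469] [-32.38818209  -1.06625408   0.60978188] 11.275 1.002543635056578
```

Call:
play_rows(
  plan=[
    [-6,-1,0,0,-1],
    [-12,-1,0,0,-1],
    [-18,-1,0,0,-1],
    [-24,-1,0,0,-1],
    [-30,-1,0,0,-1],
    [-36,-1,0,0,-1],
    [-42,-1,0,0,-1],
    [-42,-1,0,0,-1],
  ],
)

```text
time: 12.28
tool_pos: [0.5099, 0.1589, 0.1574]
tool_rot: [0.5, 0.483, 0.515, -0.501]
contact_force: [-31.7, -1.7, 0.4]
gripper_width: 0.997
```

```bash
python3 - <<'E'
from h import *
np.set_printoptions(precision=3,suppress=True,linewidth=170)
t0=ld('top');s,S=lipz();t=grab('top');P=pts(t)
# block top face, averaged over several frames (depth noise)
Z={'scene':[],'top':[]}
for i in range(6):
    for n in Z: Z[n].append(np.asarray(manip.grab_frame(n)['range_z']))
for n,f in(('scene',s),('top',t)):
    f['range_z']=np.mean(Z[n],0);Q=pts(f)
    m=(f['img'].max(-1)<75)&(Q[...,0]>.54)&(Q[...,0]<.595)&(Q[...,1]>.31)&(Q[...,1]<.39)&(Q[...,2]>.16)&(Q[...,2]<.26)
    z=np.sort(Q[m][:,2]);h=np.histogram(z,np.arange(.185,.222,.002));print(n,len(z),h[0],h[1][0]); 
    m=(Q[...,2]>.17)&(Q[...,2]<.23)&(Q[...,0]>.572)&(Q[...,0]<.597)&(Q[...,1]>.2)&(Q[...,1]<.28)&(f['img'].min(-1)>150);print('lip',m.sum(),np.median(Q[m][:,2]))
cv2.imwrite('pics/p1.png',np.vstack([cv2.resize(s['img'][222:292,135:205,::-1],(600,600),interpolation=cv2.INTER_CUBIC)]))
E
```

```text
lip top z [(np.int64(0), None), (np.int64(92), np.float64(0.1925818443664148))] [0.51  0.159 0.157] [-31.785  -1.487   0.165] 12.325 0.9988637956044948
scene 170 [ 0  0  1  1  6  3  4  8  9  9 35 93  0  1  0  0  0  0] 0.185
lip 92 0.19227295153845914
top 132 [ 1  1  0  3  3  0  0  2  2  4 27 60  9  2  2  0  1  0] 0.185
lip 3 0.19254786914531485
```

View pics/p1.png

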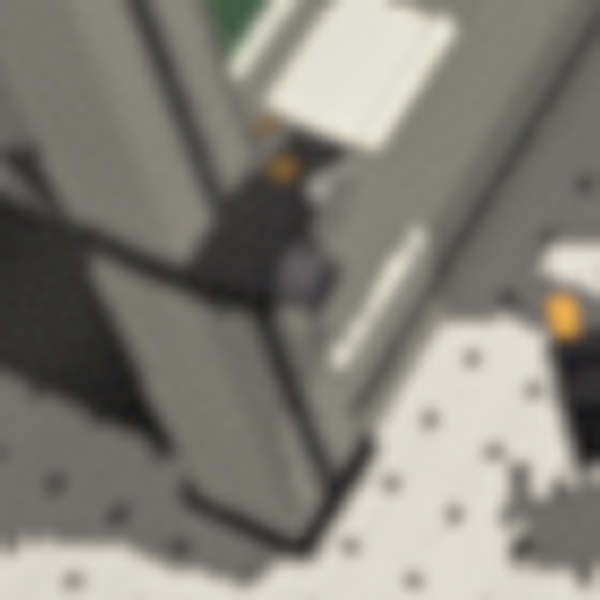

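```bash
python3 - <<'E'
from h import *
np.set_printoptions(precision=4,suppress=True,linewidth=170)
s=ld('scene');t=ld('top');P=pts(t);S=pts(s)
for n,Q,f in(('scene',S,s),('top',P,t)):
    m=(f['img'].max(-1)<75)&(Q[...,0]>.54)&(Q[...,0]<.595)&(Q[...,1]>.31)&(Q[...,1]<.39)&(Q[...,2]>.203)&(Q[...,2]<.215)
    A=Q[m];print(n,len(A),np.median(A,0),np.percentile(A,[5,95],axis=0))
    m=(f['img'].min(-1)>140)&(abs(Q[...,2]-.192)<.006)&(Q[...,0]>.56)&(Q[...,0]<.6);A=Q[m]
    if len(A):print(' lip ymax',np.percentile(A[:,1],[2,98]))
for u,v in((172.3,243.9),(173.5,243),(174,241)):
    o,d=ray(s,u,v)
    for y in(.304,.31): print(u,v,o+d*(y-o[1])/d[1])
for v in range(236,256,1): print(v,' '.join(f'{s["img"][v,u].mean():4.0f}' for u in range(160,184)))
E
```

```text
scene 139 [0.5743 0.3451 0.2076] [[0.5632 0.3296 0.2041]
 [0.5865 0.3616 0.2109]]
 lip ymax [0.2511 0.2995]
top 103 [0.576  0.3379 0.2075] [[0.5619 0.3204 0.2042]
 [0.5881 0.3518 0.2123]]
 lip ymax [0.0383 0.2955]
172.3 243.9 [0.5853 0.304  0.159 ]
172.3 243.9 [0.5783 0.31   0.1749]
173.5 243 [0.5798 0.304  0.1684]
173.5 243 [0.5728 0.31   0.1842]
174 241 [0.5756 0.304  0.1825]
174 241 [0.5686 0.31   0.1981]
236  129  127  122  113  110  107  107  114  130  145  166  190  209  218  223  226  224  220  223  223  204  165  134  125
237  127  130  125  111  103  102  104  104   98   91  105  132  158  183  202  216  218  219  222  214  179  142  127  126
238  124  130  127  116  104  105  108   99   81   64   65   78   97  118  145  171  186  201  209  188  153  130  125  126
239  122  130  130  122  108  106  102   87   72   56   53   57   61   67   88  119  141  160  167  155  133  126  125  126
240  117  130  129  122  108  100   92   86   78   66   54   55   58   68   88  114  127  131  135  131  126  125  126  127
241  110  126  125  112   97   87   84   89   88   72   59   65   83
[... 1091 characters left out ...]
   56   64   69   79   99  116  127  130  127  128  127  126  130  145  172  182
251   54   52   50   51   49   50   51   55   69   81   83   84   97  111  122  126  130  128  127  129  147  174  186  169
252   52   50   52   53   51   50   51   63   82   92   92   92   89   94  108  122  127  127  127  141  177  200  189  156
253   50   50   52   50   49   47   52   67   86   96   96   91   81   77   95  117  127  127  130  160  199  206  174  142
254   45   47   47   49   49   46   51   69   85   91   94   88   72   71   94  118  125  127  142  180  204  188  152  131
255   36   40   41   42   44   43   50   65   80   86   85   79   68   76  104  122  127  132  160  198  196  164  137  125
```

Call:
play_rows(
  plan=[
    [-4,0,0,0,-1],
    [-8,0,0,0,-1],
    [-13,0,0,0,-1],
    [-13,0,0,0,-1],
    [-13,-12,0,0,-1],
    [-13,-40,0,0,-1],
    [-13,-80,0,0,-1],
    [-13,-80,0,0,-1],
  ],
)

```text
time: 13.98
tool_pos: [0.4407, 0.157, 0.1776]
tool_rot: [0.508, 0.493, 0.507, -0.492]
contact_force: [1.0, -0.4, 0.7]
gripper_width: 0.998
```

```bash
cat > m.py <<'E'
from h import *
s,S=lipz();t=grab('top')
for n,f in(('scene',s),('top',t)):
    f['range_z']=np.mean([np.asarray(manip.grab_frame(n)['range_z']) for i in range(6)],0);Q=pts(f)
    m=(f['img'].max(-1)<75)&(Q[...,0]>.54)&(Q[...,0]<.595)&(Q[...,1]>.315)&(Q[...,1]<.39)&(Q[...,2]>.203)&(Q[...,2]<.215);b=np.median(Q[m][:,2])
    m=(Q[...,2]>.19)&(Q[...,2]<.22)&(Q[...,0]>.572)&(Q[...,0]<.597)&(Q[...,1]>.05)&(Q[...,1]<.28)&(f['img'].min(-1)>150);l=np.median(Q[m][:,2])
    print(n,'block top',b,'lip top',m.sum(),l,'underside minus tip',l-.008-b+.010)
cv2.imwrite('pics/f1.png',cv2.resize(s['img'][100:330,90:390,::-1],None,fx=2.6,fy=2.6,interpolation=cv2.INTER_CUBIC))
E
python3 m.py
```

```text
lip top z [(np.int64(116), np.float64(0.2054932606239918)), (np.int64(251), np.float64(0.2053248345379204))] [0.4420503  0.15701711 0.17815047] [ 0.14702689 -0.33791375  1.24905876] 14.025 1.001541981010386
scene block top 0.20750965456112747 lip top 597 0.20530775610986662 underside minus tip -0.00020189845126084884
top block top 0.2075601004270755 lip top 574 0.2057158399582416 underside minus tip 0.0001557395311660905
```

View pics/f1.png

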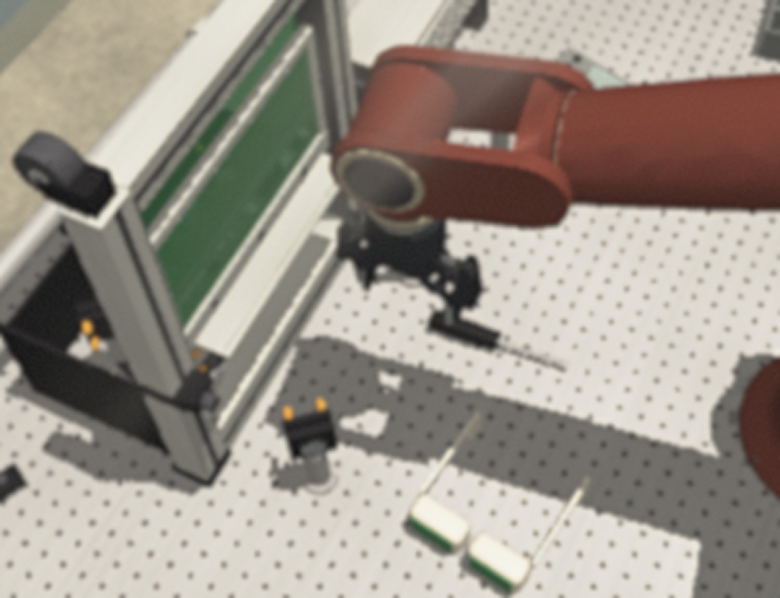

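```bash
python3 - <<'E'
from h import *
t=ld('top');a=cv2.imread('pics/top1.png');a=cv2.resize(a,(512,384),interpolation=cv2.INTER_AREA)[:,:,::-1].astype(int);b=t['img'].astype(int)
for n,(u,v) in dict(mirror=(284,296),lens=(406,284),post=(488,297),tube=(476,338),box=(530,362),meter=(570,320),goggles=(285,385)).items():
    u,v=int(u*.64),int(v*.64);A=cv2.cvtColor(a[v-16:v+16,u-16:u+16].astype('uint8'),6+1).astype('float32');B=cv2.cvtColor(b[v-16:v+16,u-16:u+16].astype('uint8'),7).astype('float32')
    print(n,np.round(cv2.phaseCorrelate(A,B,cv2.createHanningWindow((32,32),cv2.CV_32F)),2))
manip.job_done();print(manip.state()['time'])
E
```

```text
Traceback (most recent call last):
ValueError: setting an array element with a sequence. The requested array has an inhomogeneous shape after 1 dimensions. The detected shape was (2,) + inhomogeneous part.
```

```bash
python3 - <<'E'
from h import *
t=ld('top');a=cv2.resize(cv2.imread('pics/top1.png'),(512,384),interpolation=cv2.INTER_AREA);b=np.ascontiguousarray(t['img'][:,:,::-1])
a,b=[cv2.cvtColor(i,cv2.COLOR_BGR2GRAY).astype('float32') for i in(a,b)]
for n,(u,v) in dict(mirror=(284,296),lens=(406,284),post=(488,297),tube=(476,338),box=(530,362),meter=(570,320),goggles=(285,385)).items():
    u,v=int(u*.64),int(v*.64);w=np.s_[v-16:v+16,u-16:u+16]
    d,r=cv2.phaseCorrelate(a[w].copy(),b[w].copy(),cv2.createHanningWindow((32,32),cv2.CV_32F));print(n,np.round(d,2),round(r,2))
manip.job_done();print(manip.state()['time'])
E
```

```text
mirror [-0.24 -0.51] 0.47
lens [-0.09  0.05] 0.81
post [ 0.18 -0.01] 0.81
tube [-0.09  0.03] 0.96
box [-0.02 -0.09] 0.88
meter [ 0.05 -0.13] 0.92
goggles [-0.25  0.2 ] 0.67
the job is handed in; nothing more can be done
the job is handed in; nothing more can be done
```

The shutter is shut, the sash stands at the pointer, and the job was handed in at about 15 s of the 48 s allowed.

- **Shutter:** I pushed the knob over with one finger until it hit its hard stop at 21 N. Its measured x went from about 0.664 to 0.688 m, which matches the full 24 mm travel.
- **Sash:** The moves cannot tilt the tool, so I did not push from under the lip as the task describes. Instead I pressed the back of an open finger against the lip's front edge, at about 32 N at most, and raised it by friction. I then backed off about 70 mm without touching anything.
- **Height check:** With the arm clear, the lip's underside measured −0.2 mm from the pointer tip in the scene camera and +0.2 mm in the top camera. I worked the tip's height out from the top of its clamp block and took the lip as 8 mm thick. A direct camera sighting of the tip was too coarse to use.
- **Bystanders:** Six of the seven I checked moved by 0.3 px or less between the first and last top views. The mirror mount read about 0.5 px with a weak match; I put that down to the arm's shadow, since the arm passed well clear of it. I did not include the screwdriver in this check, but the last scene picture shows it lying free.

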